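# Shift the reagent bottles to the other rack in order

## Task

Move the four reagent bottles one by one from the full rack into the empty rack, one to a compartment, keeping their order counted from the black tab: the bottle next to the tab in the full rack goes next to the tab in the empty rack, and so on to the far end. Set each one down gently, without dropping it or knocking any over, so that all four stand upright on the compartment floors.

Things in the scene. Friction and masses are not known exactly. Their poses are not given: they have to be found in the camera images.
- rack_from: The full rack: fixed wooden rack 60 wide (x) x 222 mm long (y), any yaw; a flat black tab 36 x 34 x 10 mm high sticks out of its +y end only. Four 48 mm square compartments, centres x = 0, y = +81 (next to the tab), +27, -27, -81 mm. Walls 6 mm thick, tops 14 mm above the bench. Origin: centre of underside, at bench height. Bottles stand on cork pads, tops 6 mm above the bench.
- rack_to: The empty rack: fixed wooden rack 60 wide (x) x 222 mm long (y), any yaw; a flat black tab 36 x 34 x 10 mm high sticks out of its +y end only. Four 48 mm square compartments, centres x = 0, y = +81 (next to the tab), +27, -27, -81 mm. Walls 6 mm thick, tops 14 mm above the bench. Origin: centre of underside, at bench height. Bare floors (no pads) 6 mm above the bench.
- dropper_mid (a point): The dropper bottle: round brown glass body 32 mm across and 46 mm high, above it a black collar 22 mm across (46 to 62 mm up) and a thin rubber teat 12 mm across. 82 mm high over all, about 90 g, loose, starts upright. Point: on its axis half-way up, z up; grip here is clear of the rack walls.
- square_mid (a point): The square bottle: white plastic body 30 x 30 mm in plan and 48 mm high, sides along the point's x, y, square to its compartment within 0.1 rad at the start (stand it square in the new one), with a round cap 21 mm across. 66 mm high over all, about 100 g, loose, starts upright. Point: on its axis half-way up, z up; grip here is clear of the rack walls.
- vial_mid (a point): The slim vial: straight round metal tube 26 mm across over its whole height, with a white cap of the same width. 80 mm high over all, about 60 g, loose, starts upright. Point: on its axis half-way up, z up; grip here is clear of the rack walls.
- jar_mid (a point): The squat jar: straight and round, 34 mm across over its whole height, white with a flat steel lid as wide as the jar. 56 mm high over all, about 120 g, loose, starts upright. Point: on its axis half-way up, z up; grip here is clear of the rack walls.
- pad0: Cork pad 46 x 46 x 2 mm, fixed on the floor of the full rack's compartment in which the dropper bottle stands at the start (the four pads look alike); it stays there and so records that bottle's place in the row. Origin: centre of its underside, 4 mm above the bench.
- pad1: Cork pad 46 x 46 x 2 mm, fixed on the floor of the full rack's compartment in which the square bottle stands at the start (the four pads look alike); it stays there and so records that bottle's place in the row. Origin: centre of its underside, 4 mm above the bench.
- pad2: Cork pad 46 x 46 x 2 mm, fixed on the floor of the full rack's compartment in which the slim vial stands at the start (the four pads look alike); it stays there and so records that bottle's place in the row. Origin: centre of its underside, 4 mm above the bench.
- pad3: Cork pad 46 x 46 x 2 mm, fixed on the floor of the full rack's compartment in which the squat jar stands at the start (the four pads look alike); it stays there and so records that bottle's place in the row. Origin: centre of its underside, 4 mm above the bench.
Things that resemble listed ones, but are neither listed nor needed, are in the scene too. What is shaped like the pad2 but blue is not meant. Leave any blue look-alike of the part that bears jar_mid alone.

How it is judged:
By the outcome, as a careful person would: the job done as asked, in the order asked, and still so for the second after the job is handed in, with the robot touching nothing.
It also fails if it takes over 109 s, if anything falls off the work surface, if the arm or the gripper's body presses on something with over 40 N, if the wrist force passes 120 N, or if a joint passes its speed limit or range.

## Robot

A 6-joint arm with a two-finger parallel gripper is mounted at the origin on the work surface. World frame = base frame: x ahead of the robot, y to its left, z up, the work surface at z = 0. Lengths are in mm, angles in degrees, forces in N, time in s.
With the tool pointing down it reaches from about 350 to 850 mm from the base axis. Payload 8.1 kg.
Tool frame: the origin (TCP) lies midway between the tips of the shut fingers; the grasp point (between the pads) lies 19 mm behind it; z points along the fingers, y is the line along which they close (so a half turn about z gives the same grasp; the last joint's range is limited). The gripper opens to 85 mm and grips with 20 to 120 N. Pads are 22 mm wide; open, the fingers measure 114 mm over their backs; the gripper's body (76 mm by 85 mm) begins 54 mm behind the grasp point. The pads swing forward as they close: fully open they stand 13 mm farther back than shut.
Start: joints at [-81.612, 7.471, 85.268, -0, 87.261, -4.893], TCP at [137.858, -583.952, 231.292] pointing down, gripper open.
Joint ranges: [-169.43, 169.43], [-51.17, 129.36], [1.28, 143.12], [-76.62, 256.62], [0, 156.53], [-152.29, 152.29]. Speed limits (degrees/s): [136.94, 136.94, 159.86, 180, 180, 180].

## Interface

Orientations are given as [roll, pitch, yaw] about the fixed x, y, z axes, in that order (R = Rz(yaw) Ry(pitch) Rx(roll)).
In Python, from bench import sense, snapshot, order, finder gives the robot as it stands.
- The arm moves only by the tool send_rows, never from a script. Its argument "steps" is a list of rows, each a list of 2 entries, a list of its own where there are three numbers: the shift along the world's x, y, z in units of 30 mm (1.0 is 30 mm), then the turn, a rotation vector about the world's x, y, z in rad. In form: [[[dx, dy, dz], [wx, wy, wz]], ...]. A call has 1 to 10 rows; each row is the pose to reach, as a shift and turn from the pose commanded when the call began; what a row does not reach only later rows make up. A row lasts 1/8 s, in which the tool goes at most 62.5 mm and 10.7 degrees, less where a joint would pass 70% of its speed; a pose out of reach is approached as far as the arm can. A call with a gripper value outside its range is refused whole. "fingers" is the closure, from 0 (fully open) to 1 (shut), set as the call begins (left out, the last holds). The fingers move at their own pace and stop on an object; "squeeze" is the grip in N (left out, the last holds). Time passes only in rows, so rows that repeat a pose let the fingers close. It gives the time, the measured TCP pose, the force, the opening and the grip force at its end, in the units of the state.
- sense(): the state, without advancing time (a new reading comes with each control period).
- snapshot(name): name is "scene" or "top" or "wrist"; returns a dict with "img" (384x512x3 uint8, red, green, blue), "K" (3x3 intrinsics, pixels), "pose" (4x4, takes a point from camera to world coordinates). Camera axes: x right, y up, looking along -z (the intrinsics and any distortion apply to the point x, -y, -z); pixel columns grow to the right and rows downward; lengths in mm; the calibration is good to about 2 mm. A picture is of the moment at which its call begins. There is no depth.
- order.hand_in(): hands the job in; it is judged then, once.
Trained networks look in the newest picture that a camera, given by its name, has taken for a name from the list of things; names that differ only in an ending like _2 or _b are one class to them, and where a whole thing is asked for, a point or a joint stands for the part that bears it (a point fixed in the world has none). Each returns a list of dicts, best first, with "confidence" (0 to 1); they miss things now and then, are a little off and sometimes report something else, mostly with a low value. They report only what shows in the picture. A call takes as long as a camera call. They do not tell look-alikes from the thing itself.
- finder.find_in(label, camera): "box" ([left, top, width, height] as shares, 0 to 1, of the picture: columns of its width, rows of its height, round what is visible of it).
- finder.trace(label, camera): "mask" (384x512 bool, what is visible of it) and "box" ([left, top, width, height] as shares, 0 to 1, of the picture: columns of its width, rows of its height, round what is visible of it).
- finder.pinpoint(label, camera): "at" ([column, row] as shares, 0 to 1, of the picture: columns of its width, rows of its height: a listed point, or the origin of a listed thing).
The state is a dict: "time": time; "joint_pos": joint angles; "qd": joint speeds; "joint_efforts": joint torques, N m; "tool_pos": TCP position; "tcp_rot": TCP orientation; "ft_force": force on the tool from outside, world axes, zero at the start; "wrist_torque": the same for the moment, N m; "finger_gap": finger opening in mm; "grip_force": force on a finger pad.
Only numpy, scipy, OpenCV 4.12 (cv2) and the standard library are available. Lean on these libraries where they do the work, as an engineer would, in place of code of your own. Each camera call takes 0.05 s, during which the arm holds its last target. There are 200 camera calls.

## Working session

There is one attempt and no reset: what is moved stays moved. The work goes in short steps, Python scripts to look and compute and a tool call to move; the robot and the scene stay as the last step left them, time stands still between calls to the robot, and variables do not carry over. Pictures are saved under pics/ and viewed, at most 14 in all, crops included, and the job is handed in when it is done.

Besides the shell and the picture viewer there is one more tool, called after "Call:" as name(argument=value, ...), one argument or row to a line, values as JSON. send_rows: Moves the arm, as the interface text tells. Its arguments: {"type":"object","properties":{"steps":{"type":"array"},"fingers":{"type":"number"},"squeeze":{"type":"number"}},"required":["steps"]}

```bash
mkdir -p pics; ls
python3 - <<'E'
from bench import sense, snapshot
import cv2
s=sense(); print({k:s[k] for k in('time','tool_pos','tcp_rot','finger_gap')})
for n in('top','scene'):
    d=snapshot(n); cv2.imwrite(f'pics/{n}0.png',cv2.resize(d['img'][...,::-1],(800,600)))
    print(n,d['K'].tolist(),d['pose'].round(3).tolist(),[k for k in d])
E
```

```text
pics
{'time': 0.0, 'tool_pos': array([ 137.77267338, -583.40720461,  230.26153087]), 'tcp_rot': array([-1.79895223e+02, -7.70027092e-03,  1.32810528e+01]), 'finger_gap': 85.4121128063781}
top [[369.6046730721809, 0.0, 258.0060989134274], [0.0, 369.6046730721809, 184.20840654647165], [0.0, 0.0, 1.0]] [[-0.017, 0.99, -0.143, 416.425], [-1.0, -0.016, 0.006, -27.827], [0.004, 0.143, 0.99, 778.473], [0.0, 0.0, 0.0, 1.0]] ['img', 'K', 'pose']
scene [[414.31586366854566, 0.0, 255.09942290229117], [0.0, 414.31586366854566, 184.7897308568835], [0.0, 0.0, 1.0]] [[-0.816, -0.41, 0.408, 897.893], [0.578, -0.598, 0.555, 524.248], [0.017, 0.688, 0.725, 767.194], [0.0, 0.0, 0.0, 1.0]] ['img', 'K', 'pose']
```

View pics/top0.png

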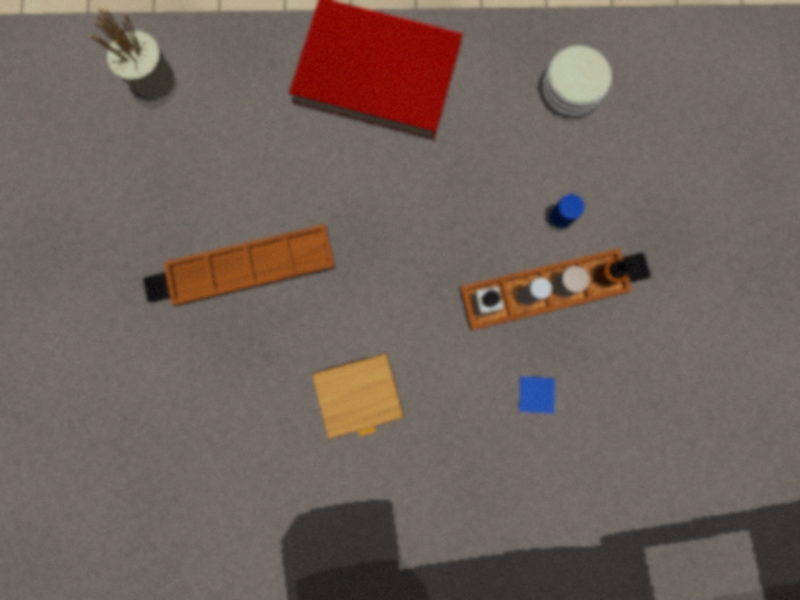

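View pics/scene0.png

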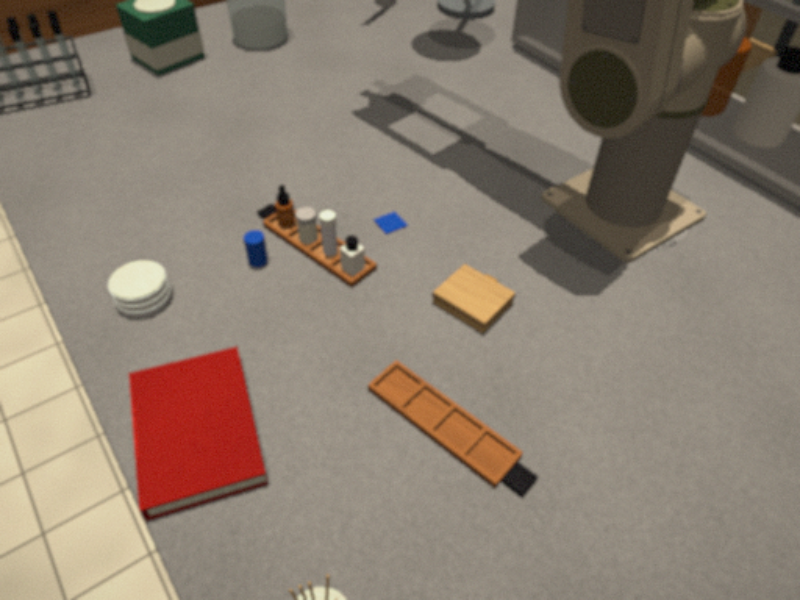

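The top view (800x600) shows the full rack on the right with its tab at (633,267). Counted from the tab it holds the dropper (615,268), jar (575,280), vial (540,288) and square bottle (490,299). The empty rack is on the left with its tab at (157,287).

Look-alikes:
- **Blue jar, not meant:** (568,210). The real jar is the white one at (575,280).
- **Blue pad, not meant:** (537,394).
- **Plain box:** the wooden box at (358,395) is not a rack.

Next I'll measure the racks and bottles.

```bash
cat > h.py <<'E'
import numpy as np, cv2
from scipy.optimize import minimize
from bench import sense, snapshot, finder
def proj(d,P):
    P=np.atleast_2d(P).astype(float); T=np.linalg.inv(d['pose']); c=P@T[:3,:3].T+T[:3,3]
    q=np.c_[c[:,0],-c[:,1],-c[:,2]]@d['K'].T
    return q[:,:2]/q[:,2:]
def unproj(d,uv,z):
    uv=np.atleast_2d(uv).astype(float); r=np.c_[uv,np.ones(len(uv))]@np.linalg.inv(d['K']).T
    r=np.c_[r[:,0],-r[:,1],-r[:,2]]@d['pose'][:3,:3].T; o=d['pose'][:3,3]
    return o+r*((z-o[2])/r[:,2])[:,None]
def tri(ds,uvs):
    A=np.zeros((3,3));b=np.zeros(3)
    for d,uv in zip(ds,uvs):
        o=d['pose'][:3,3]; r=unproj(d,uv,0)[0]-o; r/=np.linalg.norm(r); M=np.eye(3)-np.outer(r,r); A+=M;b+=M@o
    p=np.linalg.solve(A,b); return p,[np.linalg.norm(proj(d,p)[0]-uv) for d,uv in zip(ds,uvs)]
def rackpts(p,B):
    c,s=np.cos(p[2]),np.sin(p[2]); B=np.atleast_2d(B).astype(float)
    return np.c_[B[:,:2]@np.array([[c,s],[-s,c]])+p[:2],B[:,2]]
BOX=np.array([[x,y,z] for x in(-30,30) for y in(-111,111) for z in(0,14)])
def fitrack(d,mask,p0):
    S=4; m=cv2.resize(mask.astype(np.uint8),None,fx=S,fy=S,interpolation=cv2.INTER_LINEAR)
    def cost(p):
        h=cv2.convexHull(((proj(d,rackpts(p,BOX))+.5)*S).astype(np.float32)); r=np.zeros_like(m)
        cv2.fillConvexPoly(r,np.round(h).astype(int),1); return 1-(r&m).sum()/(r|m).sum()
    f=minimize(cost,p0,method='Nelder-Mead',options=dict(initial_simplex=np.array(p0)+np.array([[0,0,0],[8,0,0],[0,8,0],[0,0,.1]]),xatol=.05,fatol=1e-5))
    return f.x,1-f.fun
E
cat > m.py <<'E'
from h import *
D={n:snapshot(n) for n in('top','scene')}
for n,d in D.items():
    hsv=cv2.cvtColor(d['img'],cv2.COLOR_RGB2HSV); col=cv2.inRange(hsv,(3,130,40),(16,255,255))
    for lab,th,tabpx in(('rack_to',None,(157,287)),('rack_from',None,(633,267))):
        t=finder.trace(lab,n)
        for r in t[:3]:
            b=np.array(r['box'])*[800,600,800,600]
            print(n,lab,round(r['confidence'],2),b.round())
            if n=='top': 
                m=r['mask']
                tab=unproj(d,np.array(tabpx)/[800/512,600/384],10)[0]
                q=unproj(d,(b[:2]+b[2:]/2)/[800/512,600/384],7)[0]
                yaw=np.arctan2(*(tab-q)[[1,0]])-np.pi/2
                k=cv2.morphologyEx(col,cv2.MORPH_CLOSE,np.ones((15,15)))
                x,y,w,hh=(b/[800/512,600/384]*1).astype(int); kk=np.zeros_like(k); kk[y-3:y+hh+4,x-3:x+w+4]=k[y-3:y+hh+4,x-3:x+w+4]
                print('  traced incl tab?',m.sum(),'col',(kk>0).sum(), fitrack(d,kk>0,[q[0],q[1],yaw]), np.degrees(yaw).round(1))
P={}
for lab in('rack_to','rack_from','dropper_mid','square_mid','vial_mid','jar_mid','pad0'):
    P[lab]={n:[(round(r['confidence'],2),np.array(r['at'])*[512,384]) for r in finder.pinpoint(lab,n)[:3]] for n in D}
    for n in D: print(lab,n,[(c,(u*1.5625).round()) for c,u in P[lab][n]])
    if all(P[lab].values()): print('   tri',tri([D['top'],D['scene']],[P[lab][n][0][1] for n in D]))
E
python3 m.py
```

```text
top rack_from 0.66 [459. 250. 193.  78.]Traceback (most recent call last):
  File "m.py", line 16, in <module>
    x,y,w,hh=(b/[800/512,600/384]*1).astype(int); kk=np.zeros_like(k); kk[y-3:y+hh+4,x-3:x+w+4]=k[y-3:y+hh+4,x-3:x+w+4]
              ~^~~~~~~~~~~~~~~~~~
ValueError: operands could not be broadcast together with shapes (4,) (2,)
```

```bash
cat > m.py <<'E'
from h import *
D={n:snapshot(n) for n in('top','scene')}
d=D['top']; F=1.5625
hsv=cv2.cvtColor(d['img'],cv2.COLOR_RGB2HSV); col=cv2.inRange(hsv,(3,130,40),(14,255,255))
for lab,tabpx,b in(('rack_to',(157,287),(160,215,340,310)),('rack_from',(633,267),(450,240,640,335))):
    x0,y0,x1,y1=(np.array(b)/F).astype(int); k=np.zeros_like(col); k[y0:y1,x0:x1]=col[y0:y1,x0:x1]
    hull=cv2.convexHull(cv2.findNonZero(cv2.morphologyEx(k,cv2.MORPH_OPEN,np.ones((2,2))))); k=cv2.fillConvexPoly(np.zeros_like(k),hull,1)
    tab=unproj(d,np.array(tabpx)/F,10)[0]; q=unproj(d,hull.reshape(-1,2).mean(0),7)[0]
    rc=cv2.minAreaRect(unproj(d,hull.reshape(-1,2),14)[:,:2].astype(np.float32)); q[:2]=rc[0]
    yaw=np.arctan2(*(tab-q)[[1,0]])-np.pi/2
    f,iou=fitrack(d,k,[q[0],q[1],yaw]); print(lab,rc,f[:2].round(1),np.degrees(f[2]).round(1),iou.round(3),[ (r['confidence'],r['mask'].sum()) for r in finder.trace(lab,'top')])
    print('  tab at',np.linalg.norm(tab[:2]-f[:2]).round(), 'comps',rackpts(f,[[0,y,6] for y in(81,27,-27,-81)]).round(1).tolist())
P={}
for lab in('rack_to','rack_from','dropper_mid','square_mid','vial_mid','jar_mid'):
    P[lab]={n:[(round(r['confidence'],2),np.array(r['at'])*[512,384]) for r in finder.pinpoint(lab,n)[:3]] for n in D}
    for n in D: print(lab,n,[(c,(u*F).round().tolist()) for c,u in P[lab][n]])
    if all(P[lab].values()): 
        p,e=tri([D['top'],D['scene']],[P[lab][n][0][1] for n in D]); print('   tri',p.round(1),np.round(e,1))
E
python3 m.py
```

```text
rack_to ((560.1829223632812, 173.30560302734375), (61.20529556274414, 224.77883911132812), 12.804594993591309) [562.  173.6] 12.7 0.974 []
  tab at 127.0 comps [[544.2, 252.7, 6.0], [556.0, 200.0, 6.0], [567.9, 147.3, 6.0], [579.7, 94.6, 6.0]]
rack_from ((521.4844970703125, -226.3203887939453), (59.9914665222168, 225.3488006591797), 12.668789863586426) [ 521.9 -226.3] -167.2 0.974 [(0.9, np.int64(1075))]
  tab at 122.0 comps [[539.9, -305.3, 6.0], [527.9, -252.7, 6.0], [515.9, -200.0, 6.0], [503.9, -147.4, 6.0]]
rack_to top [(0.7, [252.0, 266.0])]
rack_to scene [(0.93, [438.0, 420.0])]
   tri [563.8 172.    1.4] [0.8 0.8]
rack_from top [(0.95, [544.0, 291.0])]
rack_from scene [(0.95, [321.0, 251.0])]
   tri [ 520.1 -225.5  -11.6] [1.6 1.3]
dropper_mid top [(0.59, [620.0, 269.0]), (0.57, [483.0, 305.0])]
dropper_mid scene [(0.76, [281.0, 203.0]), (0.43, [442.0, 420.0])]
   tri [ 542.2 -313.3   45.5] [0. 0.]
square_mid top [(0.86, [484.0, 300.0])]
square_mid scene [(0.62, [443.0, 422.0])]
   tri [ 483.4  -72.3 -289.4] [43.9 41.7]
vial_mid top [(0.68, [537.0, 291.0])]
vial_mid scene [(0.77, [329.0, 237.0])]
   tri [ 514.4 -204.8   34.2] [1.6 1.2]
jar_mid top [(0.86, [564.0, 213.0]), (0.84, [563.0, 279.0])]
jar_mid scene [(0.87, [253.0, 252.0]), (0.85, [304.0, 223.0]), (0.74, [350.0, 271.0])]
   tri [ 627.3 -253.4   18.5] [0.8 0.6]
```

Call:
send_rows(
  steps=[
    [[1.3,1.2,0.2],[0,0,0.17]],
    [[2.7,2.5,0.4],[0,0,0.34]],
    [[4.1,3.8,0.6],[0,0,0.51]],
    [[5.5,5.1,0.8],[0,0,0.68]],
    [[6.9,6.4,1.0],[0,0,0.85]],
    [[8.3,7.7,1.2],[0,0,1.02]],
    [[9.7,9.0,1.4],[0,0,1.19]],
    [[11.1,10.3,1.6],[0,0,1.36]],
    [[12.4,11.5,1.8],[0,0,1.5]],
    [[12.8,11.9,2.0],[0,0,1.562]],
  ],
  fingers=0,
)

```text
time: 2.35
tool_pos: [523.5, -224.5, 291.3]
tcp_rot: [180.0, -0.0, 103.1]
ft_force: [-0.5, 0.4, -0.1]
finger_gap: 85.6
grip_force: 0.0
```

Call:
send_rows(
  steps=[
    [[0,0,0],[0,0,0]],
    [[0,0,0],[0,0,0]],
  ],
)

```text
time: 2.6
tool_pos: [521.0, -228.0, 291.0]
tcp_rot: [-180.0, 0.0, 102.6]
ft_force: [-0.2, -0.2, -0.1]
finger_gap: 85.3
grip_force: 0.0
```

```bash
cat > w.py <<'E'
import sys
from h import *
s=sense(); print(s['time'],s['tool_pos'].round(1),s['tcp_rot'].round(2),s['ft_force'].round(1),s['finger_gap'],s['joint_pos'].round(0))
d=snapshot('wrist'); print(d['pose'].round(2).tolist())
im=cv2.resize(d['img'][...,::-1],(800,600)).copy()
for lab in('dropper_mid','square_mid','vial_mid','jar_mid'):
    for r in finder.pinpoint(lab,'wrist')[:3]:
        u=np.array(r['at'])*[512,384]; z=6+dict(d=41,s=33,v=40,j=28)[lab[0]]
        print(lab,round(r['confidence'],2),(u*1.5625).round(),unproj(d,u,z)[0].round(1)); cv2.circle(im,tuple((u*1.5625).astype(int)),4,(255,0,255),2)
cv2.imwrite(f'pics/{sys.argv[1]}.png',im)
E
python3 w.py w1
```

```text
2.6 [ 521. -228.  291.] [-1.7996e+02  1.0000e-02  1.0262e+02] [-0.2 -0.2 -0.1] 85.27088745271008 [-29.   2.  85.  -0.  93. -41.]
[[0.98, -0.21, -0.06, 505.53], [0.22, 0.93, 0.29, -155.9], [-0.0, -0.3, 0.95, 435.34], [0.0, 0.0, 0.0, 1.0]]
dropper_mid 0.84 [391. 348.] [ 538.6 -312.3   47. ]
square_mid 0.62 [398. 132.] [ 506.3 -142.2   39. ]
vial_mid 0.72 [394. 215.] [ 516.8 -202.5   46. ]
jar_mid 0.81 [397. 272.] [ 529.3 -249.6   34. ]
jar_mid 0.72 [508. 301.] [ 627.3 -253.9   34. ]
```

View pics/w1.png

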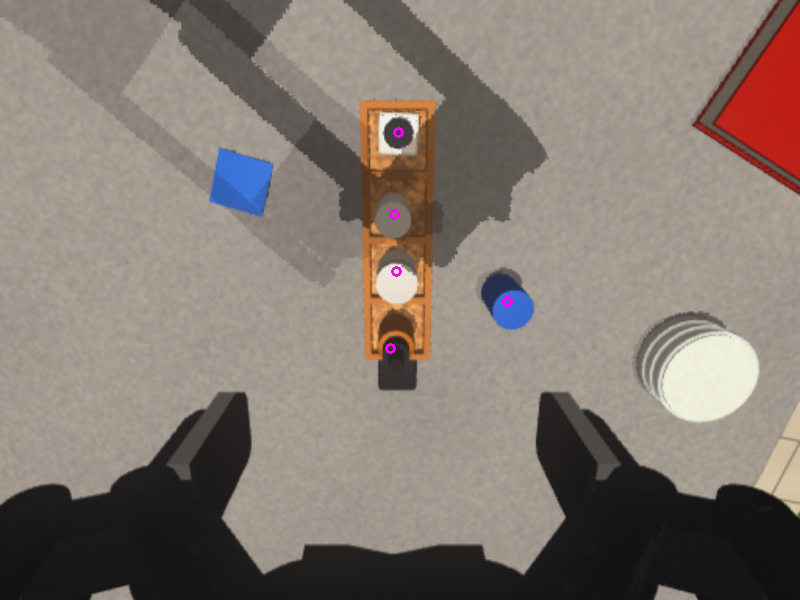

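The wrist view shows the rack column with its tab at (397,375). From the tab: dropper (396,350), white jar (397,283), grey vial (393,217) and square bottle (398,132). The blue jar is at (508,305) and the blue pad at (241,182), both outside the rack. I'll make one close crop and get metric positions of the bottle tops.

Run:
```python
from h import *
im=cv2.imread('pics/w1.png'); cv2.imwrite('pics/w1c.png',cv2.resize(im[90:400,330:540],None,fx=1.9,fy=1.9,interpolation=cv2.INTER_CUBIC))
d=snapshot('wrist');F=1.5625
for n,u,z in(('sq',(398,132),72),('vial',(393.5,217),86),('jar',(397,283.5),62),('drop body shoulder',(396,350),52),('tl',(361,101),14),('tr',(437,101),14),('bl',(364,360),14),('br',(431,360),14)):
    print(n,unproj(d,np.array(u)/F,z)[0].round(1))
```

```text
sq [ 506.2 -142.8   72. ]
vial [ 515.6 -199.1   86. ]
jar [ 530.4 -251.8   62. ]
drop body shoulder [ 543.  -310.8   52. ]
tl [ 472.4 -124.6   14. ]
tr [ 531.2 -111.3   14. ]
bl [ 520.  -342.4   14. ]
br [ 580.6 -328.7   14. ]
```

View pics/w1c.png

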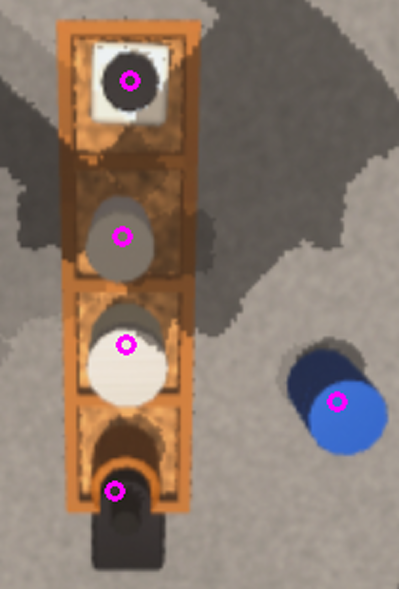

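Call:
send_rows(
  steps=[
    [[0.3,-1.4,-1],[0,0,0]],
    [[0.65,-2.82,-2.5],[0,0,0]],
    [[0.65,-2.82,-4],[0,0,0]],
    [[0.65,-2.82,-5],[0,0,0]],
    [[0.65,-2.82,-6],[0,0,0]],
    [[0.65,-2.82,-7],[0,0,0]],
    [[0.65,-2.82,-8],[0,0,0]],
    [[0.65,-2.82,-8.6],[0,0,0]],
    [[0.65,-2.82,-8.97],[0,0,0]],
    [[0.65,-2.82,-8.97],[0,0,0]],
  ],
  fingers=0,
)

```text
time: 4.15
tool_pos: [541.1, -311.5, 21.9]
tcp_rot: [-180.0, -0.0, 102.8]
ft_force: [0.2, -0.1, 0.2]
finger_gap: 85.3
grip_force: 0.0
```

```bash
python3 w.py w2
```

```text
4.15 [ 541.1 -311.5   21.9] [-1.7997e+02 -3.0000e-02  1.0277e+02] [ 0.2 -0.1  0.2] 85.25815587760752 [-35.  22.  91.  -0.  67. -47.]
[[0.98, -0.21, -0.06, 525.45], [0.22, 0.93, 0.29, -239.55], [-0.0, -0.3, 0.96, 166.19], [0.0, 0.0, 0.0, 1.0]]
dropper_mid 0.81 [388. 424.] [ 539.9 -309.4   47. ]
jar_mid 0.94 [401. 202.] [ 530.2 -251.7   34. ]
jar_mid 0.65 [726. 280.] [ 622.5 -252.4   34. ]
```

View pics/w2.png

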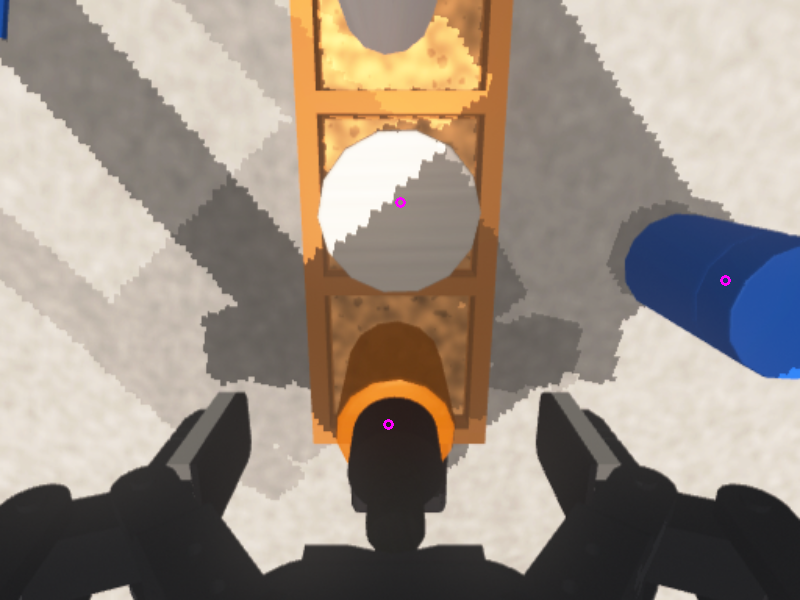

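The dropper stands centred between the fingers: the finger tips are at columns 242 and 545, the bottle at about 396. Closing now.

Call:
send_rows(
  steps=[
    [[0,0,0],[0,0,0]],
    [[0,0,0],[0,0,0]],
    [[0,0,0],[0,0,0]],
    [[0,0,0],[0,0,0]],
    [[0,0,0],[0,0,0]],
    [[0,0,0],[0,0,0]],
    [[0,0,0],[0,0,0]],
    [[0,0,0],[0,0,0]],
  ],
  fingers=1,
  squeeze=30,
)

```text
time: 5.4
tool_pos: [541.5, -311.7, 22.4]
tcp_rot: [180.0, 0.0, 102.8]
ft_force: [0.1, 0.2, 3.3]
finger_gap: 31.3
grip_force: 29.8
```

```bash
python3 w.py w3
```

```text
5.4 [ 541.5 -311.7   22.4] [1.7998e+02 2.0000e-02 1.0278e+02] [0.1 0.2 3.3] 31.264734792392257 [-35.  22.  91.  -0.  67. -47.]
[[0.98, -0.21, -0.07, 525.71], [0.22, 0.93, 0.29, -239.62], [-0.0, -0.3, 0.95, 166.68], [0.0, 0.0, 0.0, 1.0]]
dropper_mid 0.81 [392. 423.] [ 541.4 -309.4   47. ]
jar_mid 0.63 [722. 282.] [ 622.7 -253.2   34. ]
jar_mid 0.6 [399. 198.] [ 529.8 -251.    34. ]
```

View pics/w3.png

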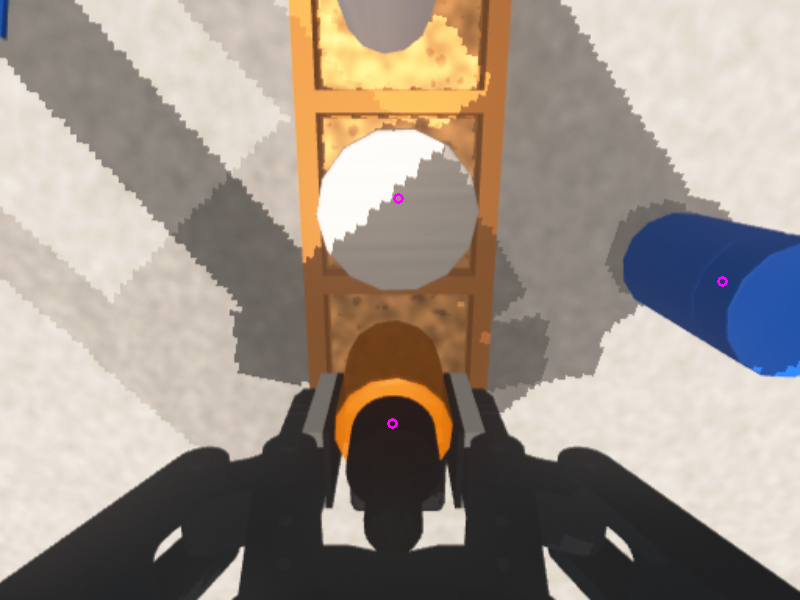

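Gripped: gap 31.3 mm at 30 N, bottle upright at (392,423). Lifting and carrying it to a viewing pose over the empty rack.

Call:
send_rows(
  steps=[
    [[0,0,0.1],[0,0,0]],
    [[0,0,0.4],[0,0,0]],
    [[0,0,1],[0,0,0]],
    [[0,0,1.8],[0,0,0]],
    [[0,0,2.8],[0,0,0]],
    [[0,0,4],[0,0,0]],
    [[0,0.3,5.2],[0,0,0]],
    [[0.05,1,6.3],[0,0,0]],
    [[0.1,2,7.2],[0,0,0]],
    [[0.15,3.2,8],[0,0,0]],
  ],
)

```text
time: 6.9
tool_pos: [546.0, -215.1, 265.1]
tcp_rot: [179.9, 0.1, 102.7]
ft_force: [0.2, -0.4, -0.2]
finger_gap: 31.4
grip_force: 29.8
```

Call:
send_rows(
  steps=[
    [[0.05,1.3,0.5],[0,0,0]],
    [[0.1,2.7,0.8],[0,0,0]],
    [[0.2,4.1,1],[0,0,0]],
    [[0.25,5.5,1],[0,0,0]],
    [[0.3,6.9,1],[0,0,0]],
    [[0.35,8.3,1],[0,0,0]],
    [[0.4,9.7,1],[0,0,0]],
    [[0.5,11.1,1],[0,0,0]],
    [[0.54,12.3,1],[0,0,0]],
    [[0.54,12.95,1],[0,0,0]],
  ],
)

```text
time: 8.15
tool_pos: [561.8, 174.6, 293.4]
tcp_rot: [179.9, -0.0, 102.9]
ft_force: [-0.3, -0.9, -0.9]
finger_gap: 30.8
grip_force: 29.9
```

Call:
send_rows(
  steps=[
    [[0,0,0],[0,0,0]],
    [[0,0,0],[0,0,0]],
  ],
)

```text
time: 8.4
tool_pos: [562.2, 171.9, 292.5]
tcp_rot: [180.0, 0.0, 102.7]
ft_force: [-0.5, 0.7, -1.1]
finger_gap: 31.0
grip_force: 29.9
```

```bash
python3 w.py w4
python3 - <<'E'
from h import *
d=snapshot('wrist')
hsv=cv2.cvtColor(d['img'],cv2.COLOR_RGB2HSV); k=cv2.inRange(hsv,(3,110,40),(18,255,255)); k[235:]=0
n,l,st,_=cv2.connectedComponentsWithStats(k); i=1+st[1:,4].argmax()
h=cv2.convexHull(cv2.findNonZero((l==i).astype(np.uint8))); m=cv2.fillConvexPoly(np.zeros_like(k),h,1)
print(st[i]); rc=cv2.minAreaRect(unproj(d,h.reshape(-1,2),14)[:,:2].astype(np.float32)); print(rc)
f,iou=fitrack(d,m,[562,173.6,np.radians(12.7)]); print(f,np.degrees(f[2]),iou)
print(finder.pinpoint('rack_to','wrist')[:1])
for r in finder.pinpoint('rack_to','wrist')[:1]: print(unproj(d,np.array(r['at'])*[512,384],0))
E
```

```text
8.4 [562.2 171.9 292.5] [1.7999e+02 3.0000e-02 1.0274e+02] [-0.5  0.7 -1.1] 31.041815939175372 [12.  5. 82. -0. 93. -1.]
[[0.98, -0.21, -0.07, 546.4], [0.22, 0.93, 0.29, 244.04], [-0.0, -0.3, 0.95, 436.79], [0.0, 0.0, 0.0, 1.0]]
dropper_mid 0.76 [393. 425.] [598.1  15.1  47. ]
[ 222   65   60  170 7877]
((563.4779663085938, 168.91778564453125), (86.02759552001953, 228.8314971923828), 12.755321502685547)
[5.63286490e+02 1.72870836e+02 2.20315559e-01] 12.623151680605073 0.8138018524328527
[{'at': [0.4861, 0.3937], 'confidence': 0.73}]
[[558.94318564 172.5321698    0.        ]]
```

View pics/w4.png

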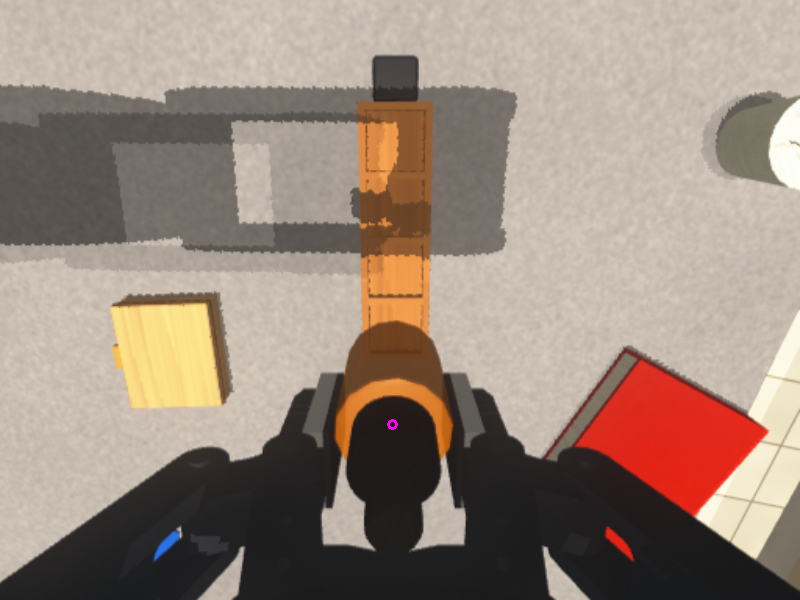

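The wrist view shows the empty rack vertical at columns 358–433, with its tab at (395,78). Its centreline lines up with the gripper, so it agrees with the top-camera fit of (562.5, 173, yaw 12.7°). Lowering the dropper into compartment 1.

Call:
send_rows(
  steps=[
    [[-0.2,0.8,-0.8],[0,0,0]],
    [[-0.45,2,-2],[0,0,0]],
    [[-0.58,2.61,-3.5],[0,0,0]],
    [[-0.58,2.61,-5],[0,0,0]],
    [[-0.58,2.61,-6.3],[0,0,0]],
    [[-0.58,2.61,-7.3],[0,0,0]],
    [[-0.58,2.61,-8],[0,0,0]],
    [[-0.58,2.61,-8.5],[0,0,0]],
    [[-0.58,2.61,-8.8],[0,0,0]],
    [[-0.58,2.61,-8.88],[0,0,0]],
  ],
)

```text
time: 10.05
tool_pos: [544.9, 251.3, 25.9]
tcp_rot: [180.0, -0.0, 102.8]
ft_force: [-0.3, 0.9, -1.0]
finger_gap: 31.0
grip_force: 29.9
```

Call:
send_rows(
  steps=[
    [[0,0,-0.03],[0,0,0]],
    [[0,0,-0.06],[0,0,0]],
    [[0,0,-0.08],[0,0,0]],
    [[0,0,-0.1],[0,0,0]],
    [[0,0,-0.12],[0,0,0]],
    [[0,0,-0.12],[0,0,0]],
  ],
)

```text
time: 10.8
tool_pos: [544.8, 251.3, 22.4]
tcp_rot: [180.0, -0.0, 102.8]
ft_force: [-1.4, -0.2, 1.6]
finger_gap: 31.2
grip_force: 30.0
```

```bash
python3 w.py w5
```

```text
10.8 [544.8 251.3  22.4] [179.99  -0.   102.77] [-1.4 -0.2  1.6] 31.216710794502884 [20. 18. 95.  0. 66.  7.]
[[0.98, -0.21, -0.07, 528.96], [0.22, 0.93, 0.29, 323.27], [-0.0, -0.3, 0.95, 166.71], [0.0, 0.0, 0.0, 1.0]]
dropper_mid 0.84 [391. 425.] [544.3 253.   47. ]
```

View pics/w5.png

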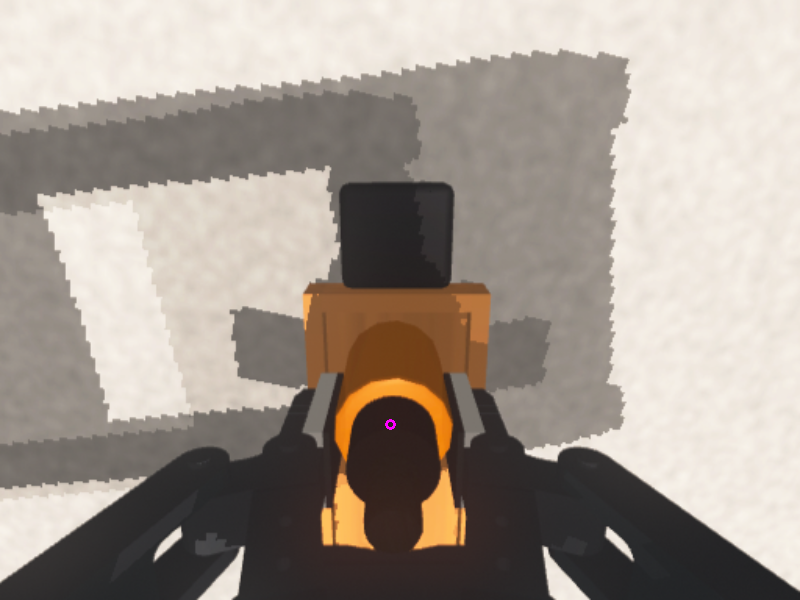

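The dropper is in the end compartment by the tab at (397,235). The vertical force stepped up about 2.6 N, so it is on the floor. Releasing and rising.

Call:
send_rows(
  steps=[
    [[0,0,0],[0,0,0]],
    [[0,0,0],[0,0,0]],
    [[0,0,0],[0,0,0]],
    [[0,0,0],[0,0,0]],
    [[0,0,0],[0,0,0]],
    [[0,0,0.5],[0,0,0]],
    [[0,0,1.5],[0,0,0]],
    [[0,0,3],[0,0,0]],
    [[0,0,4.5],[0,0,0]],
    [[0,0,5.5],[0,0,0]],
  ],
  fingers=0,
)

```text
time: 12.3
tool_pos: [545.7, 251.6, 191.5]
tcp_rot: [179.8, -0.0, 102.8]
ft_force: [0.1, 1.0, 0.2]
finger_gap: 85.6
grip_force: 0.0
```

```bash
python3 w.py w6
```

```text
12.3 [545.7 251.6 191.5] [ 1.7976e+02 -3.0000e-02  1.0278e+02] [0.1 1.  0.2] 85.56390151709289 [20.  9. 88.  0. 83.  7.]
[[0.98, -0.21, -0.07, 529.35], [0.22, 0.93, 0.29, 323.42], [0.0, -0.3, 0.96, 335.85], [0.0, 0.0, 0.0, 1.0]]
dropper_mid 0.78 [391. 274.] [545.3 254.6  47. ]
```

View pics/w6.png

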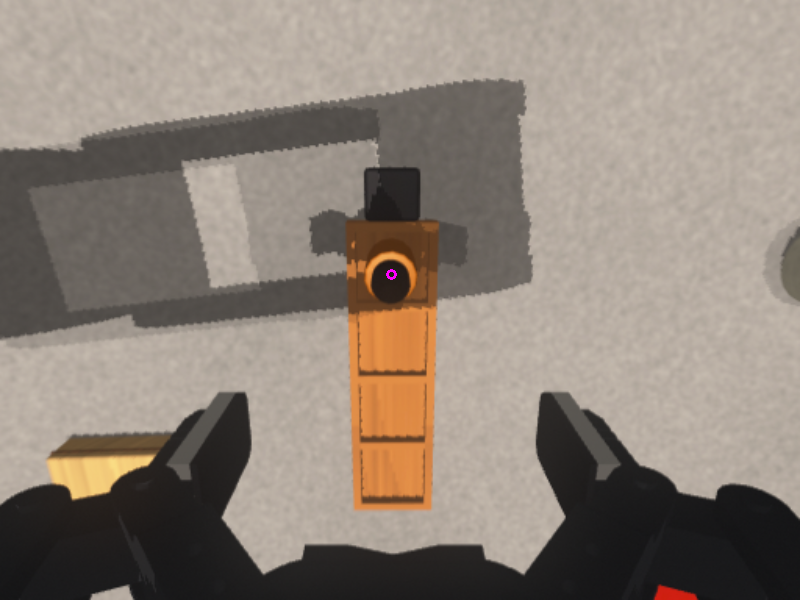

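The dropper stands upright by the tab at (391,274). Going back for the white jar.

Call:
send_rows(
  steps=[
    [[-0.05,-1,0],[0,0,0]],
    [[-0.1,-3,0],[0,0,0]],
    [[-0.15,-5,0],[0,0,0]],
    [[-0.2,-7,0],[0,0,0]],
    [[-0.25,-9,0],[0,0,0]],
    [[-0.3,-11,0],[0,0,0]],
    [[-0.4,-13,0],[0,0,0]],
    [[-0.45,-15,0],[0,0,0]],
    [[-0.5,-16.4,0],[0,0,0]],
    [[-0.5,-16.77,0],[0,0,0]],
  ],
)

```text
time: 13.8
tool_pos: [528.1, -253.9, 185.1]
tcp_rot: [-179.8, -0.1, 102.6]
ft_force: [-0.1, 0.8, 0.6]
finger_gap: 85.3
grip_force: 0.0
```

Call:
send_rows(
  steps=[
    [[0,0,-0.5],[0,0,0]],
    [[0,0,-1.5],[0,0,0]],
    [[0,0,-2.6],[0,0,0]],
    [[0,0,-3.7],[0,0,0]],
    [[0,0,-4.6],[0,0,0]],
    [[0,0,-5.2],[0,0,0]],
    [[0,0,-5.57],[0,0,0]],
    [[0,0,-5.57],[0,0,0]],
  ],
)

```text
time: 14.8
tool_pos: [529.3, -251.2, 19.4]
tcp_rot: [-179.9, -0.1, 102.8]
ft_force: [-0.5, 0.9, 0.4]
finger_gap: 85.5
grip_force: 0.0
```

```bash
python3 w.py w7
```

```text
14.8 [ 529.3 -251.2   19.4] [-1.7995e+02 -5.0000e-02  1.0280e+02] [-0.5  0.9  0.4] 85.53470692863633 [-30.  17.  98.   0.  65. -43.]
[[0.97, -0.21, -0.06, 513.69], [0.22, 0.93, 0.29, -179.26], [-0.0, -0.3, 0.96, 163.77], [0.0, 0.0, 0.0, 1.0]]
jar_mid 0.97 [400. 417.] [ 532.4 -252.2   34. ]
jar_mid 0.62 [684. 473.] [ 622.1 -251.7   34. ]
```

View pics/w7.png

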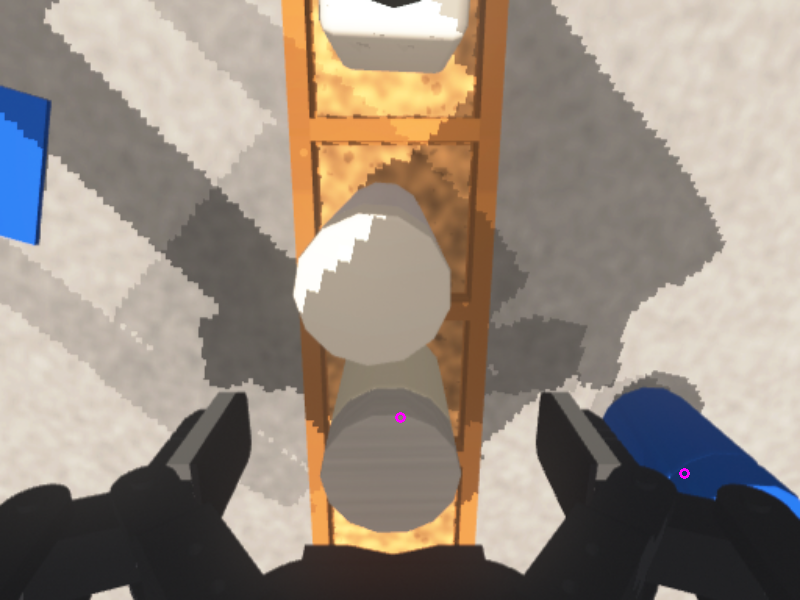

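The jar is centred at (391,460) between the fingers (242/545), and the blue jar is outside the right finger. Closing, then lifting.

Call:
send_rows(
  steps=[
    [[0,0,0],[0,0,0]],
    [[0,0,0],[0,0,0]],
    [[0,0,0],[0,0,0]],
    [[0,0,0],[0,0,0]],
    [[0,0,0],[0,0,0]],
    [[0,0,0],[0,0,0]],
    [[0,0,0],[0,0,0]],
  ],
  fingers=1,
  squeeze=35,
)

```text
time: 15.92
tool_pos: [529.8, -252.0, 20.3]
tcp_rot: [180.0, 0.0, 102.8]
ft_force: [-0.2, 0.6, 2.6]
finger_gap: 33.2
grip_force: 34.8
```

Call:
send_rows(
  steps=[
    [[0,0,0.1],[0,0,0]],
    [[0,0,0.4],[0,0,0]],
    [[0,0,1],[0,0,0]],
    [[0,0,1.8],[0,0,0]],
    [[0,0,2.8],[0,0,0]],
    [[0,0,4],[0,0,0]],
    [[0,0,5],[0,0,0]],
    [[0,0,5.5],[0,0,0]],
  ],
)

```text
time: 16.92
tool_pos: [530.7, -252.5, 188.7]
tcp_rot: [179.8, 0.2, 102.8]
ft_force: [0.7, -0.0, -1.3]
finger_gap: 33.4
grip_force: 34.9
```

```bash
python3 w.py w8
```

```text
16.925 [ 530.7 -252.5  188.7] [1.7981e+02 1.7000e-01 1.0278e+02] [ 0.7 -0.  -1.3] 33.380378255836646 [-30.   7.  91.  -0.  82. -43.]
[[0.98, -0.21, -0.07, 514.43], [0.22, 0.93, 0.29, -180.14], [0.0, -0.3, 0.95, 332.76], [0.0, 0.0, 0.0, 1.0]]
square_mid 0.72 [391.  78.] [ 506.2 -143.9   39. ]
vial_mid 0.75 [381. 190.] [ 513.5 -203.2   46. ]
jar_mid 0.89 [537. 307.] [ 626.2 -252.8   34. ]
jar_mid 0.62 [399. 407.] [ 556.5 -341.8   34. ]
jar_mid 0.18 [388. 266.] [ 527.9 -247.8   34. ]
```

Call:
send_rows(
  steps=[
    [[0.05,0.6,0],[0,0,0]],
    [[0.1,2,0],[0,0,0]],
    [[0.2,3.7,0],[0,0,0]],
    [[0.3,5.5,0],[0,0,0]],
    [[0.4,7.3,0],[0,0,0]],
    [[0.5,9.1,0],[0,0,0]],
    [[0.65,10.9,0],[0,0,0]],
    [[0.75,12.7,0],[0,0,0]],
    [[0.85,14.2,0],[0,0,0]],
    [[0.9,15.04,0],[0,0,0]],
  ],
)

```text
time: 18.42
tool_pos: [555.0, 202.6, 183.7]
tcp_rot: [-179.9, -0.0, 102.9]
ft_force: [-0.7, -1.0, -1.5]
finger_gap: 33.2
grip_force: 35.0
```

Call:
send_rows(
  steps=[
    [[0,0,0],[0,0,0]],
    [[0,0,-0.8],[0,0,0]],
    [[0,0,-2],[0,0,0]],
    [[0,0,-3.2],[0,0,0]],
    [[0,0,-4.2],[0,0,0]],
    [[0,0,-4.9],[0,0,0]],
    [[0,0,-5.25],[0,0,0]],
    [[0,0,-5.38],[0,0,0]],
    [[0,0,-5.42],[0,0,0]],
    [[0,0,-5.44],[0,0,0]],
  ],
)

```text
time: 19.68
tool_pos: [557.5, 199.6, 23.0]
tcp_rot: [179.9, -0.0, 102.8]
ft_force: [-0.3, -0.3, -0.8]
finger_gap: 33.2
grip_force: 35.0
```

Call:
send_rows(
  steps=[
    [[0,0,-0.02],[0,0,0]],
    [[0,0,-0.04],[0,0,0]],
    [[0,0,-0.06],[0,0,0]],
    [[0,0,-0.06],[0,0,0]],
  ],
)

```text
time: 20.18
tool_pos: [556.7, 199.4, 20.3]
tcp_rot: [180.0, -0.0, 102.8]
ft_force: [-0.8, -0.7, 1.0]
finger_gap: 33.5
grip_force: 35.1
```

```bash
python3 w.py w9
```

```text
20.175 [556.7 199.4  20.3] [179.99  -0.   102.78] [-0.8 -0.7  1. ] 33.48975251262346 [15. 17. 97.  0. 66.  2.]
[[0.98, -0.21, -0.07, 540.98], [0.22, 0.93, 0.29, 271.38], [-0.0, -0.3, 0.95, 164.62], [0.0, 0.0, 0.0, 1.0]]
dropper_mid 0.62 [389. 230.] [544.1 253.5  47. ]
dropper_mid 0.36 [398. 413.] [557.1 206.3  47. ]
jar_mid 0.92 [390. 408.] [556.3 200.   34. ]
```

View pics/w9.png

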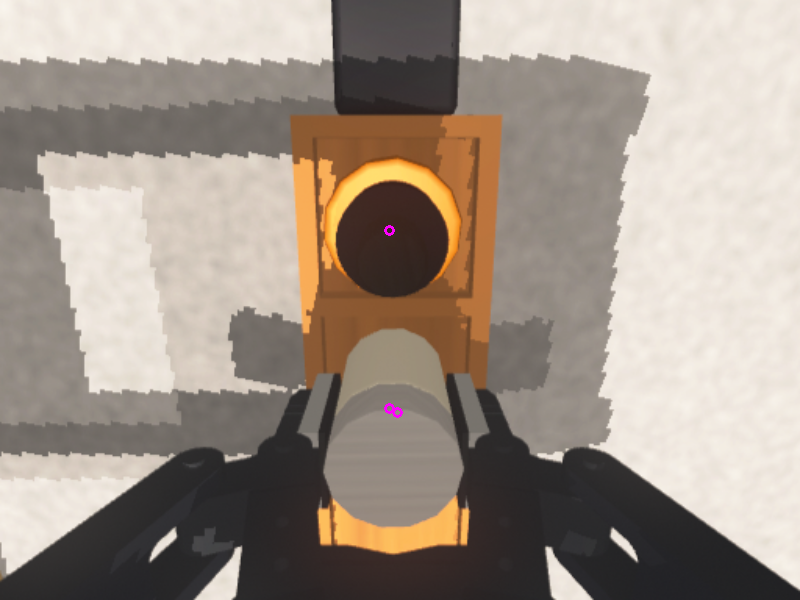

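The jar is in compartment 2 at (395,455), with the dropper upright behind it at (392,230). The force stepped up about 2 N, so it is seated. Releasing and going to the vial.

Call:
send_rows(
  steps=[
    [[0,0,0],[0,0,0]],
    [[0,0,0],[0,0,0]],
    [[0,0,0],[0,0,0]],
    [[0,0,0],[0,0,0]],
    [[0,0,0],[0,0,0]],
    [[0,0,0.5],[0,0,0]],
    [[0,0,1.5],[0,0,0]],
    [[0,0,3],[0,0,0]],
    [[0,0,4.5],[0,0,0]],
    [[0,0,5.5],[0,0,0]],
  ],
  fingers=0,
)

```text
time: 21.68
tool_pos: [557.7, 199.6, 189.4]
tcp_rot: [179.8, -0.0, 102.8]
ft_force: [0.9, -0.2, -0.6]
finger_gap: 85.4
grip_force: 0.0
```

Call:
send_rows(
  steps=[
    [[-0.1,-1,0],[0,0,0]],
    [[-0.2,-2.5,0],[0,0,0]],
    [[-0.4,-4.2,0],[0,0,0]],
    [[-0.6,-6,0],[0,0,0]],
    [[-0.8,-7.8,0],[0,0,0]],
    [[-1,-9.6,0],[0,0,0]],
    [[-1.2,-11.4,0],[0,0,0]],
    [[-1.35,-12.8,0],[0,0,0]],
    [[-1.4,-13.38,0],[0,0,0]],
    [[-1.4,-13.38,0],[0,0,0]],
  ],
)

```text
time: 22.92
tool_pos: [514.7, -202.6, 185.8]
tcp_rot: [180.0, 0.0, 102.7]
ft_force: [-0.8, 0.1, 0.3]
finger_gap: 85.2
grip_force: 0.0
```

```bash
python3 w.py w10
```

```text
22.925 [ 514.7 -202.6  185.8] [1.7996e+02 1.0000e-02 1.0268e+02] [-0.8  0.1  0.3] 85.15452066358782 [-27.   2.  96.   0.  82. -39.]
[[0.98, -0.21, -0.07, 498.98], [0.22, 0.93, 0.29, -130.58], [0.0, -0.3, 0.95, 330.05], [0.0, 0.0, 0.0, 1.0]]
square_mid 0.55 [401. 179.] [ 507.  -144.9   39. ]
vial_mid 0.8 [396. 285.] [ 517.9 -204.4   46. ]
jar_mid 0.7 [538. 380.] [ 624.4 -250.3   34. ]
```

View pics/w10.png

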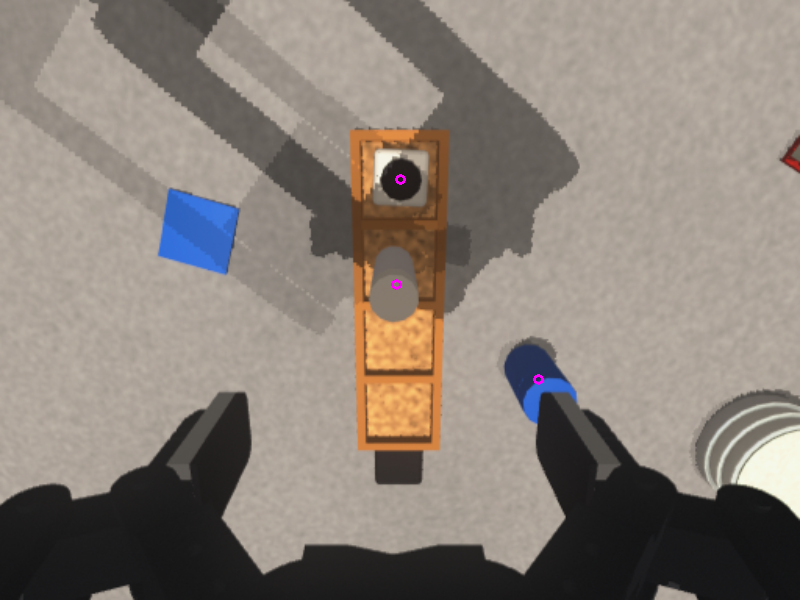

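The vial is in its compartment at (394,290) with the square bottle at (401,180); the two compartments nearest the tab are empty. Descending on the vial.

Call:
send_rows(
  steps=[
    [[0.05,-0.03,-0.5],[0,0,0]],
    [[0.05,-0.03,-1.5],[0,0,0]],
    [[0.05,-0.03,-2.6],[0,0,0]],
    [[0.05,-0.03,-3.6],[0,0,0]],
    [[0.05,-0.03,-4.5],[0,0,0]],
    [[0.05,-0.03,-5],[0,0,0]],
    [[0.05,-0.03,-5.34],[0,0,0]],
    [[0.05,-0.03,-5.34],[0,0,0]],
  ],
)

```text
time: 24.18
tool_pos: [515.9, -202.7, 24.4]
tcp_rot: [-180.0, -0.0, 102.8]
ft_force: [-0.1, 0.6, -0.1]
finger_gap: 85.5
grip_force: 0.0
```

```bash
python3 w.py w11
```

```text
24.175 [ 515.9 -202.7   24.4] [-1.7996e+02 -3.0000e-02  1.0279e+02] [-0.1  0.6 -0.1] 85.5003279769835 [-27.  12. 103.   0.  65. -40.]
[[0.98, -0.21, -0.06, 500.28], [0.22, 0.93, 0.29, -130.78], [-0.0, -0.3, 0.96, 168.8], [0.0, 0.0, 0.0, 1.0]]
vial_mid 0.58 [391. 424.] [ 516.1 -202.7   46. ]
jar_mid 0.61 [660. 583.] [ 622.3 -249.7   34. ]
```

Call:
send_rows(
  steps=[
    [[0,0,0],[0,0,0]],
    [[0,0,0],[0,0,0]],
    [[0,0,0],[0,0,0]],
    [[0,0,0],[0,0,0]],
    [[0,0,0],[0,0,0]],
    [[0,0,0],[0,0,0]],
    [[0,0,0],[0,0,0]],
    [[0,0,0],[0,0,0]],
  ],
  fingers=1,
  squeeze=30,
)

```text
time: 25.42
tool_pos: [516.3, -203.0, 25.0]
tcp_rot: [180.0, 0.0, 102.8]
ft_force: [0.2, -0.5, 3.1]
finger_gap: 25.4
grip_force: 29.1
```

```bash
python3 w.py w12
```

```text
25.425 [ 516.3 -203.    25. ] [1.7999e+02 1.0000e-02 1.0278e+02] [ 0.2 -0.5  3.1] 25.387500816188513 [-27.  12. 103.   0.  65. -40.]
[[0.98, -0.21, -0.07, 500.5], [0.22, 0.93, 0.29, -131.0], [-0.0, -0.3, 0.95, 169.32], [0.0, 0.0, 0.0, 1.0]]
vial_mid 0.9 [391. 429.] [ 516.8 -204.8   46. ]
```

Call:
send_rows(
  steps=[
    [[0,0,0.1],[0,0,0]],
    [[0,0,0.4],[0,0,0]],
    [[0,0,1],[0,0,0]],
    [[0,0,1.8],[0,0,0]],
    [[0,0,2.8],[0,0,0]],
    [[0,0,4],[0,0,0]],
    [[0,0,5],[0,0,0]],
    [[0,0,5.5],[0,0,0]],
  ],
)

```text
time: 26.68
tool_pos: [517.2, -203.5, 193.4]
tcp_rot: [179.8, 0.2, 102.8]
ft_force: [0.0, -0.6, -0.6]
finger_gap: 25.2
grip_force: 29.0
```

Call:
send_rows(
  steps=[
    [[0.1,0.6,0],[0,0,0]],
    [[0.25,1.7,0],[0,0,0]],
    [[0.45,3,0],[0,0,0]],
    [[0.65,4.4,0],[0,0,0]],
    [[0.85,5.8,0],[0,0,0]],
    [[1.05,7.2,0],[0,0,0]],
    [[1.25,8.6,0],[0,0,0]],
    [[1.45,9.9,0],[0,0,0]],
    [[1.65,11,0],[0,0,0]],
    [[1.74,11.69,0],[0,0,0]],
  ],
)

```text
time: 27.92
tool_pos: [567.1, 150.1, 188.1]
tcp_rot: [-179.8, -0.0, 102.9]
ft_force: [-0.1, -0.1, -0.2]
finger_gap: 25.4
grip_force: 29.0
```

Call:
send_rows(
  steps=[
    [[0,0,0],[0,0,0]],
    [[0,0,-0.8],[0,0,0]],
    [[0,0,-2],[0,0,0]],
    [[0,0,-3.2],[0,0,0]],
    [[0,0,-4.2],[0,0,0]],
    [[0,0,-4.9],[0,0,0]],
    [[0,0,-5.25],[0,0,0]],
    [[0,0,-5.38],[0,0,0]],
    [[0,0,-5.42],[0,0,0]],
    [[0,0,-5.44],[0,0,0]],
  ],
)

```text
time: 29.18
tool_pos: [569.1, 147.8, 27.7]
tcp_rot: [179.9, 0.0, 102.8]
ft_force: [-0.2, -0.0, -0.8]
finger_gap: 25.2
grip_force: 29.0
```

Call:
send_rows(
  steps=[
    [[0,0,-0.02],[0,0,0]],
    [[0,0,-0.04],[0,0,0]],
    [[0,0,-0.06],[0,0,0]],
    [[0,0,-0.06],[0,0,0]],
  ],
)

```text
time: 29.68
tool_pos: [568.5, 147.8, 25.0]
tcp_rot: [180.0, -0.0, 102.8]
ft_force: [0.1, -0.2, 0.6]
finger_gap: 25.3
grip_force: 29.1
```

```bash
python3 w.py w13
```

```text
29.675 [568.5 147.8  25. ] [179.99  -0.   102.78] [ 0.1 -0.2  0.6] 25.256835302503173 [10. 17. 98.  0. 66. -3.]
[[0.98, -0.21, -0.07, 552.67], [0.22, 0.93, 0.29, 219.79], [-0.0, -0.3, 0.95, 169.35], [0.0, 0.0, 0.0, 1.0]]
vial_mid 0.84 [392. 423.] [568.9 148.   46. ]
jar_mid 0.84 [393. 230.] [557.3 199.6  34. ]
```

Call:
send_rows(
  steps=[
    [[0,0,0],[0,0,0]],
    [[0,0,0],[0,0,0]],
    [[0,0,0],[0,0,0]],
    [[0,0,0],[0,0,0]],
    [[0,0,0],[0,0,0]],
    [[0,0,0.5],[0,0,0]],
    [[0,0,1.5],[0,0,0]],
    [[0,0,3],[0,0,0]],
    [[0,0,4.5],[0,0,0]],
    [[0,0,5.5],[0,0,0]],
  ],
  fingers=0,
)

```text
time: 31.18
tool_pos: [569.4, 147.9, 194.2]
tcp_rot: [179.8, 0.0, 102.8]
ft_force: [0.1, -0.1, -0.5]
finger_gap: 85.1
grip_force: 0.0
```

Call:
send_rows(
  steps=[
    [[-0.2,-0.7,0],[0,0,0]],
    [[-0.4,-1.9,0],[0,0,0]],
    [[-0.7,-3.3,0],[0,0,0]],
    [[-1,-4.8,0],[0,0,0]],
    [[-1.35,-6.3,0],[0,0,0]],
    [[-1.7,-7.8,0],[0,0,0]],
    [[-2,-9.1,0],[0,0,0]],
    [[-2.09,-9.73,0],[0,0,0]],
    [[-2.09,-9.73,0],[0,0,0]],
  ],
)

```text
time: 32.3
tool_pos: [505.0, -145.1, 189.4]
tcp_rot: [-180.0, -0.0, 102.6]
ft_force: [1.3, -0.4, -0.4]
finger_gap: 85.4
grip_force: 0.0
```

Call:
send_rows(
  steps=[
    [[0,0,-0.5],[0,0,0]],
    [[0,0,-1.5],[0,0,0]],
    [[0,0,-2.6],[0,0,0]],
    [[0,0,-3.7],[0,0,0]],
    [[0,0,-4.7],[0,0,0]],
    [[0,0,-5.3],[0,0,0]],
    [[0,0,-5.7],[0,0,0]],
    [[0,0,-5.7],[0,0,0]],
  ],
)

```text
time: 33.3
tool_pos: [505.3, -143.7, 18.3]
tcp_rot: [-179.9, -0.0, 102.8]
ft_force: [-0.0, -0.9, -0.2]
finger_gap: 85.5
grip_force: 0.0
```

```bash
python3 w.py w14
```

```text
33.3 [ 505.3 -143.7   18.3] [-1.7994e+02 -4.0000e-02  1.0280e+02] [-0.  -0.9 -0.2] 85.478224775634 [-21.   8. 108.   0.  64. -34.]
[[0.97, -0.21, -0.06, 489.69], [0.22, 0.93, 0.29, -71.75], [-0.0, -0.3, 0.96, 162.63], [0.0, 0.0, 0.0, 1.0]]
square_mid 0.56 [396. 425.] [ 507.  -143.9   39. ]
```

View pics/w14.png

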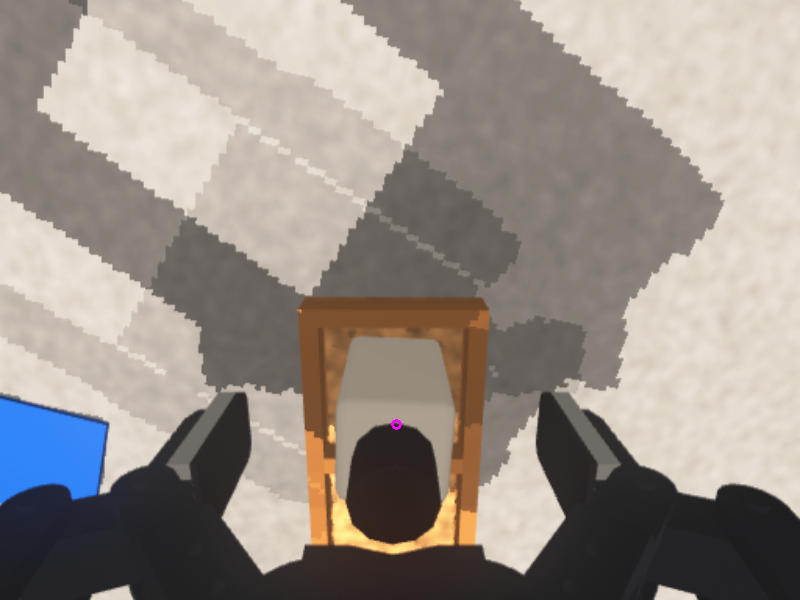

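The square bottle is centred at (396,430) between the fingers and nearly square to them. Gripping, then carrying it to compartment 4.

Call:
send_rows(
  steps=[
    [[0,0,0],[0,0,0]],
    [[0,0,0],[0,0,0]],
    [[0,0,0],[0,0,0]],
    [[0,0,0],[0,0,0]],
    [[0,0,0],[0,0,0]],
    [[0,0,0],[0,0,0]],
    [[0,0,0],[0,0,0]],
    [[0,0,0],[0,0,0]],
  ],
  fingers=1,
  squeeze=35,
)

```text
time: 34.55
tool_pos: [505.8, -144.2, 19.1]
tcp_rot: [180.0, 0.0, 102.8]
ft_force: [-1.3, 1.0, 3.5]
finger_gap: 29.6
grip_force: 34.7
```

Call:
send_rows(
  steps=[
    [[0,0,0.1],[0,0,0]],
    [[0,0,0.4],[0,0,0]],
    [[0,0,1],[0,0,0]],
    [[0,0,1.8],[0,0,0]],
    [[0,0,2.8],[0,0,0]],
    [[0,0,4],[0,0,0]],
    [[0,0,5],[0,0,0]],
    [[0,0,5.5],[0,0,0]],
  ],
)

```text
time: 35.55
tool_pos: [506.8, -144.6, 187.2]
tcp_rot: [179.8, 0.1, 102.8]
ft_force: [0.0, -0.6, -0.9]
finger_gap: 29.9
grip_force: 34.4
```

```bash
python3 w.py w15
```

```text
35.55 [ 506.8 -144.6  187.2] [1.7980e+02 1.4000e-01 1.0278e+02] [ 0.  -0.6 -0.9] 29.868314951523793 [-21.  -3. 100.   0.  82. -34.]
[[0.98, -0.21, -0.07, 490.43], [0.22, 0.93, 0.29, -72.34], [0.0, -0.3, 0.95, 331.37], [0.0, 0.0, 0.0, 1.0]]
square_mid 0.67 [393. 423.] [ 530.7 -243.2   39. ]
jar_mid 0.73 [525. 457.] [ 627.3 -251.7   34. ]
```

Call:
send_rows(
  steps=[
    [[0.1,0.4,0],[0,0,0]],
    [[0.35,1.2,0],[0,0,0]],
    [[0.65,2.2,0],[0,0,0]],
    [[1,3.3,0],[0,0,0]],
    [[1.35,4.4,0],[0,0,0]],
    [[1.7,5.5,0],[0,0,0]],
    [[2.05,6.6,0],[0,0,0]],
    [[2.35,7.5,0],[0,0,0]],
    [[2.49,7.95,0],[0,0,0]],
    [[2.49,7.95,0],[0,0,0]],
  ],
)

```text
time: 37.05
tool_pos: [579.9, 95.2, 183.1]
tcp_rot: [-179.9, -0.0, 102.9]
ft_force: [0.1, -1.1, -1.2]
finger_gap: 29.9
grip_force: 34.4
```

Call:
send_rows(
  steps=[
    [[0,0,0],[0,0,0]],
    [[0,0,-0.8],[0,0,0]],
    [[0,0,-2],[0,0,0]],
    [[0,0,-3.2],[0,0,0]],
    [[0,0,-4.2],[0,0,0]],
    [[0,0,-4.9],[0,0,0]],
    [[0,0,-5.25],[0,0,0]],
    [[0,0,-5.38],[0,0,0]],
    [[0,0,-5.42],[0,0,0]],
    [[0,0,-5.44],[0,0,0]],
  ],
)

```text
time: 38.3
tool_pos: [581.2, 94.4, 21.8]
tcp_rot: [179.9, 0.0, 102.8]
ft_force: [-0.3, -0.1, -1.4]
finger_gap: 29.9
grip_force: 34.4
```

Call:
send_rows(
  steps=[
    [[0,0,-0.02],[0,0,0]],
    [[0,0,-0.04],[0,0,0]],
    [[0,0,-0.06],[0,0,0]],
    [[0,0,-0.06],[0,0,0]],
  ],
)

```text
time: 38.8
tool_pos: [580.5, 94.4, 19.1]
tcp_rot: [180.0, 0.0, 102.8]
ft_force: [-0.7, 0.7, 1.5]
finger_gap: 29.4
grip_force: 34.5
```

```bash
python3 w.py w16
```

```text
38.8 [580.5  94.4  19.1] [179.99   0.   102.78] [-0.7  0.7  1.5] 29.374445274684852 [ 4. 17. 98.  0. 65. -9.]
[[0.98, -0.21, -0.07, 564.7], [0.22, 0.93, 0.29, 166.37], [-0.0, -0.3, 0.95, 163.43], [0.0, 0.0, 0.0, 1.0]]
square_mid 0.75 [390. 425.] [580.6  93.1  39. ]
```

The force step (-1.4 to +1.5 N) shows the square bottle is on the floor. Releasing, rising and backing off for a last look.

Call:
send_rows(
  steps=[
    [[0,0,0],[0,0,0]],
    [[0,0,0],[0,0,0]],
    [[0,0,0],[0,0,0]],
    [[0,0,0],[0,0,0]],
    [[0,0,0],[0,0,0]],
    [[0,0,0.5],[0,0,0]],
    [[0,0,1.5],[0,0,0]],
    [[0,0,3],[0,0,0]],
    [[0,0,4.5],[0,0,0]],
    [[0,0,5.8],[0,0,0]],
  ],
  fingers=0,
)

```text
time: 40.3
tool_pos: [580.8, 94.4, 196.3]
tcp_rot: [179.9, 0.0, 102.8]
ft_force: [0.8, 0.1, -1.3]
finger_gap: 85.6
grip_force: 0.0
```

Call:
send_rows(
  steps=[
    [[0,0,1],[0,0,0]],
    [[0,0.5,2],[0,0,0]],
    [[-0.3,1.5,3],[0,0,0]],
    [[-0.6,2.5,3.5],[0,0,0]],
    [[-0.6,2.5,3.5],[0,0,0]],
    [[-0.6,2.5,3.5],[0,0,0]],
  ],
)

```text
time: 41.05
tool_pos: [562.3, 169.0, 298.2]
tcp_rot: [180.0, 0.0, 102.8]
ft_force: [-0.3, 0.1, -0.6]
finger_gap: 85.5
grip_force: 0.0
```

```bash
python3 w.py w17
```

```text
41.05 [562.3 169.  298.2] [1.7998e+02 3.0000e-02 1.0280e+02] [-0.3  0.1 -0.6] 85.51927185180996 [12.  4. 82. -0. 94. -1.]
[[0.98, -0.21, -0.07, 546.45], [0.22, 0.93, 0.29, 241.06], [-0.0, -0.3, 0.95, 442.42], [0.0, 0.0, 0.0, 1.0]]
dropper_mid 0.92 [391. 133.] [542.2 253.2  47. ]
square_mid 0.81 [396. 331.] [582.2  95.2  39. ]
vial_mid 0.85 [396. 273.] [570.3 147.4  46. ]
jar_mid 0.9 [394. 201.] [556.2 203.   34. ]
```

View pics/w17.png

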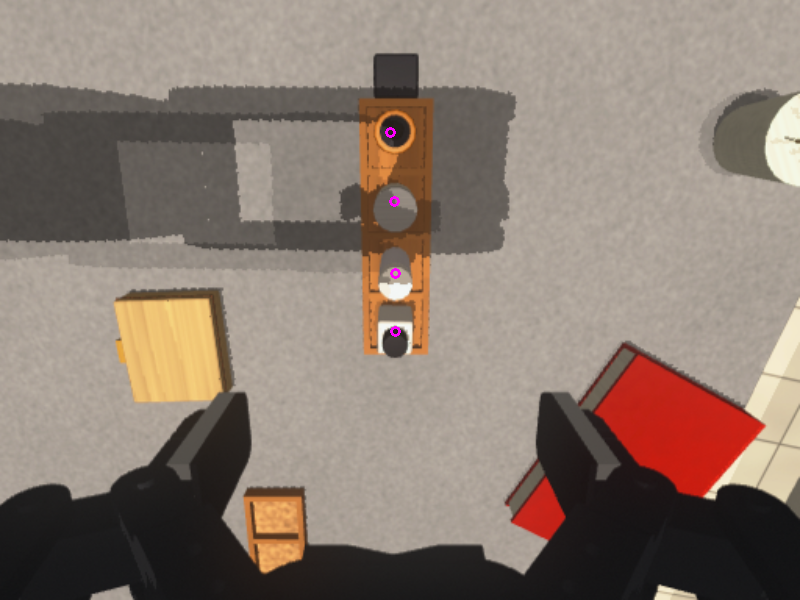

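The last view shows all four upright in the empty rack. From the tab (395,75): dropper (394,132), jar (395,205), vial (395,275) and square bottle (395,332). Handing in.

```bash
python3 -c "
from bench import order; print(order.hand_in())"
```

```text
the job is handed in; nothing more can be done
None
```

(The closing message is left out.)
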